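# Spacer into the bonding press, plate held flush

## Task

Two small sprung presses stand on the bench; only one has a gap under its plate tall enough for the black spacer with the steel handle. Slide the spacer by its handle into that gap, straight and fully home against the stop at the back, and let go of it; then press that plate down from above until it sits flush on the spacer, and finish while still holding it pressed firmly with the fingers. Leave the other press's plate and the things standing around alone.

Things in the scene. Friction and masses are not known exactly. Their poses are not given: they have to be found in the camera images.
- press_tall: bonding press (sizes in mm), fixed: dark steel base (x -105..65, y +-50, 10 thick), aluminium plate (x +-45, y +-49, 10 thick) on springs on 4 corner posts (8 dia at x +-36, y +-42, tops at z 62). Origin on the table under the plate's centre; x runs from the open front (robot side) to the back, z up; yaw up to 0.25 rad. Gap base to plate 22: takes the spacer.
- press_low: bonding press (sizes in mm), fixed: dark steel base (x -105..65, y +-50, 10 thick), aluminium plate (x +-45, y +-49, 10 thick) on springs on 4 corner posts (8 dia at x +-36, y +-42, tops at z 62). Origin on the table under the plate's centre; x runs from the open front (robot side) to the back, z up; yaw up to 0.25 rad. Gap only 11: too low. Either side.
- pad_tall (a point): centre of the top of the grey pad (36 mm dia, 6 high) in the middle of press_tall's plate; 48 above the table when raised, 42 when the plate sits on the spacer; the place to press (the low press has the same pad, at 37)
- stop_tall (a point): middle of the foot of the back stop's front face in press_tall, at x = 35, y = 0, z = 10 mm in its frame; the stop is a ledge 8 high and 60 wide on the base
- plate_tall (a joint): plate of press_tall: m, 0 = raised, grows as it goes straight down. It is sprung up: about 2.5 N starts it, and 0.4 N more per mm, so about 5 N brings it to 0.006, where it meets the spacer if that is in place (without the spacer it goes on to 0.020). Some 12 to 20 N holds it firmly.
- plate_low (a joint): plate of press_low: m, 0 = raised, grows as it goes straight down. It is sprung up: about 2.5 N starts it, and 0.4 N more per mm, to 0.009 at most. To be left alone.
- spacer: black plastic block 60 x 56 x 16 mm, lying loose; a tail 24 wide, 10 thick runs from it back to x = -95 and carries an upright steel handle 18 x 22 (x, y) at x = -85. About 0.22 kg, mostly the handle. Origin: centre of the block's underside; x from handle to front edge (x = 30), z up. Fully home its origin is at x = 5, y = 0, z = 10 in press_tall's frame, x axes parallel.
- spacer_handle (a point): centre of the top of the spacer's handle, 62 mm above its underside; the handle is bare from 10 to 62 and stands 26 clear of the plate's edge when the spacer is home
- beaker: clear glass beaker, 70 mm dia, 95 high, origin under its centre; leave alone
- jar: amber jar, 60 mm dia, 85 high, white lid, origin under its centre; leave alone
- cartridge_tray: white tray 70 x 100 x 30 mm with six black cartridges standing in it, 72 high in all, origin under its centre; leave alone
There are look-alikes about, which are no part of the job. What is shaped like the spacer but green is not meant.

How it is judged (in metres and radians):
On the way:
1. the spacer lies fully home under the raised plate of the taller press, and is let go (x of spacer in the frame of press_tall between -0.002 and 0.01 m and y of spacer in the frame of press_tall between -0.012 and 0.012 m and z of spacer in the frame of press_tall between 0.007 and 0.0135 m and angle between the x axis of spacer and the x axis of press_tall, either way round below 0.13 rad and angle between spacer's own z axis and vertical below 0.06 rad and contact force between the fingers and spacer below 0.3 N and value of joint plate_tall below 0.002 m), for 0.2 s.
At the end, for the whole second after the job is handed in: Spacer flat in the taller press, within 7 mm of the back stop and 12 mm of the middle, straight to 0.13 rad, let go; plate 4.5 to 7.8 mm down on it, pressed by the fingers with over 8 N through the last second; other plate up (x of spacer in the frame of press_tall between -0.002 and 0.01 m and y of spacer in the frame of press_tall between -0.012 and 0.012 m and z of spacer in the frame of press_tall between 0.007 and 0.0135 m and angle between the x axis of spacer and the x axis of press_tall, either way round below 0.13 rad and angle between spacer's own z axis and vertical below 0.06 rad and contact force between the fingers and spacer below 0.3 N and value of joint plate_tall between 0.0045 and 0.0078 m and contact force between the fingers and press_tall above 8 N and linear speed of spacer below 0.01 m/s and value of joint plate_low below 0.002 m); the arm keeps its last pose, push and grip.
It fails at once if the plate of the low press is pressed down by more than 4 mm (value of joint plate_low above 0.004 m).
It fails at once if the beaker is moved by more than 30 mm or tipped (distance of beaker from where it was at the start of the episode above 0.03 m or angle between beaker's own z axis and vertical above 0.35 rad).
It fails at once if the jar is moved by more than 30 mm or tipped (distance of jar from where it was at the start of the episode above 0.03 m or angle between jar's own z axis and vertical above 0.35 rad).
It fails at once if the tray of cartridges is moved by more than 30 mm or tipped (distance of cartridge_tray from where it was at the start of the episode above 0.03 m or angle between cartridge_tray's own z axis and vertical above 0.35 rad).
It also fails if it takes over 51 s, if anything falls off the work surface, if the arm or the gripper's body presses on something with over 40 N, if the wrist force passes 120 N, or if a joint passes its speed limit or range.

## Robot

A 7-joint arm with a two-finger parallel gripper is mounted at the origin on the work surface. World frame = base frame: x ahead of the robot, y to its left, z up, the work surface at z = 0. Lengths are in mm, angles in rad, forces in N, time in s.
With the tool pointing down it reaches from about 400 to 750 mm from the base axis. Payload 19.5 kg.
Tool frame: the origin (TCP) lies midway between the tips of the shut fingers; the grasp point (between the pads) lies manip.tcp_to_grasp behind it (manip.tcp_to_grasp is the distance from the TCP to the grasp point, in mm); z points along the fingers, y is the line along which they close (so a half turn about z gives the same grasp; the last joint's range is limited). The gripper opens to 85 mm and grips with 20 to 120 N. Pads are 22 mm wide; open, the fingers measure 114 mm over their backs; the gripper's body (76 mm by 85 mm) begins 54 mm behind the grasp point. The pads swing forward as they close: fully open they stand 13 mm farther back than shut.
Start: joints at [1.066, 0.707, -0.028, 1.485, 0.022, 0.951, -0.075], TCP at [256.701, -514.49, 231.268] pointing down, gripper open.
Joint ranges: [-2.71, 2.71], [-0.32, 2.16], [-1.57, 1.52], [0, 2.45], [-1.46, 4.6], [0, 2.02], [-2.83, 2.83]. Speed limits (rad/s): [1.89, 1.89, 2.57, 2.57, 3.01, 3.01, 3.01].

## Interface

Orientations are given as a unit quaternion [x, y, z, w].
In Python, from cell import manip gives the robot as it stands.
- The arm moves only by the tool arm_command, never from a script. Its argument "rows" is a list of rows, each an object with "delta_pos": the shift along the tool's x, y, z in cm, a list of three; "roll": the turn about the tool's z in rad; "hand": the gripper's target within -1 to 1 (fully open at 1, half-way at 0, shut at -1). In form: [{"delta_pos": [dx, dy, dz], "roll": roll, "hand": hand}, ...]. A call has 1 to 20 rows; each row is the pose to reach, as a shift and turn from the pose commanded when the call began, along the tool's axes at that moment; what a row does not reach only later rows make up. A row lasts 1/12 s, in which the tool goes at most 41.7 mm and 7.16 degrees, less where a joint would pass 70% of its speed; a pose out of reach is approached as far as the arm can. A call with a gripper value outside its range is refused whole. The fingers move at their own pace and stop on an object; "grip_force" is the grip in N (left out, the last holds). Time passes only in rows, so rows that repeat a pose let the fingers close. It gives the time, the measured TCP pose, the force, the opening and the grip force at its end, in the units of the state.
- manip.read_state(): the state, without advancing time (a new reading comes with each control period).
- manip.capture(name): name is "scene" or "top"; returns a dict with "color" (384x512x3 uint8, red, green, blue), "vfov" (degrees; the focal length in pixels is half the picture's height over the tangent of half this angle, whatever the lens; pixels are square), "cx", "cy" (the principal point, pixels), "R" (3x3) and "t" (3): a world point X has camera coordinates R X + t. Camera axes: x right, y down, z forward; pixel columns grow to the right and rows downward; lengths in mm; the calibration is good to about 2 mm. A picture is of the moment at which its call begins. There is no depth.
- manip.close_job(): hands the job in; it is judged then, once.
The state is a dict: "clock": time; "joints": joint angles; "qvel": joint speeds; "joint_efforts": joint torques, N m; "position": TCP position; "eef_rot": TCP orientation; "ft_force": force on the tool from outside, world axes, zero at the start; "moment": the same for the moment, N m; "finger_gap": opening from 0.0 (shut) to 1.0 (fully open); "finger_force": force on a finger pad.
Only numpy, scipy, OpenCV 4.12 (cv2) and the standard library are available. Lean on these libraries where they do the work, as an engineer would, in place of code of your own. Each camera call takes 0.05 s, during which the arm holds its last target. There are 200 camera calls.

## Working session

There is one attempt and no reset: what is moved stays moved. The work goes in short steps, Python scripts to look and compute and a tool call to move; the robot and the scene stay as the last step left them, time stands still between calls to the robot, and variables do not carry over. Pictures are saved under pics/ and viewed, at most 10 in all, crops included, and the job is handed in when it is done.

Besides the shell and the picture viewer there is one more tool, called after "Request:" by a JSON object that holds its "op" and its "data", one argument or row to a line. arm_command: Moves the arm, as the interface text tells. Its arguments: {"type":"object","properties":{"rows":{"type":"array","items":{"type":"object","properties":{"delta_pos":{"type":"array","items":{"type":"number"}},"roll":{"type":"number"},"hand":{"type":"number"}}}},"grip_force":{"type":"number"}},"required":["rows"]}

```bash
mkdir -p pics; python3 - <<'E'
from cell import manip
import cv2,numpy as np
s=manip.read_state();print(s['position'],s['eef_rot'],s['finger_gap'],manip.tcp_to_grasp)
for n in("scene","top"):
    c=manip.capture(n);cv2.imwrite(f'pics/{n}0.png',cv2.cvtColor(c['color'],cv2.COLOR_RGB2BGR))
    np.savez(f'{n}0.npz',**{k:v for k,v in c.items()})
    cv2.imwrite(f'pics/{n}0b.png',cv2.resize(cv2.cvtColor(c['color'],cv2.COLOR_RGB2BGR),(800,600),interpolation=cv2.INTER_CUBIC))
    print(n,c['vfov'],c['cx'],c['cy'],-np.array(c['R']).T@c['t'])
E
```

```text
[ 256.61954867 -514.26524557  230.83617623] [ 9.73343023e-01  2.29353573e-01 -1.23158139e-04 -5.31400605e-04] 1.001400718107699 18.700000000000003
scene 53.45293000931282 256.46558497274117 190.0911632999987 [1116.86473091  365.85091189  968.30992268]
top 47.99810749512234 254.5545308407805 193.93620646282957 [ 427.78707817   17.25236534 1437.84451313]
```

View pics/scene0b.png

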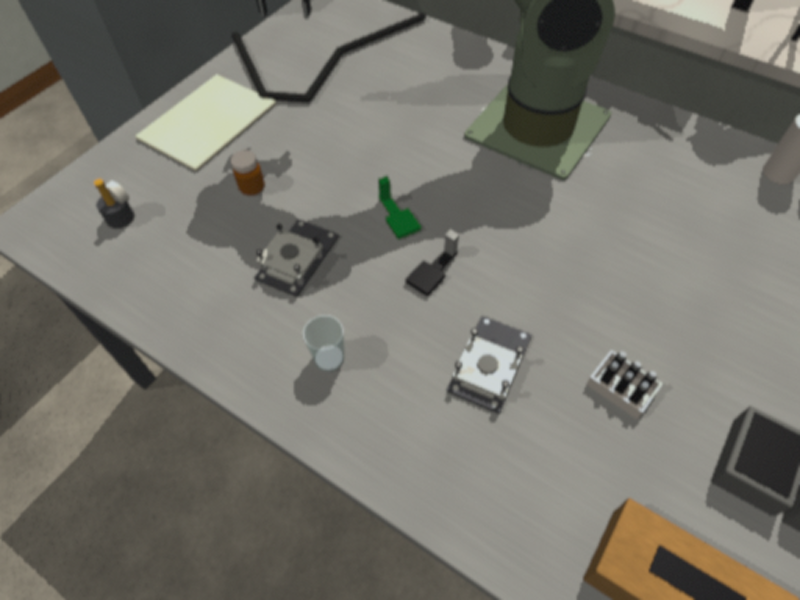

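View pics/top0b.png

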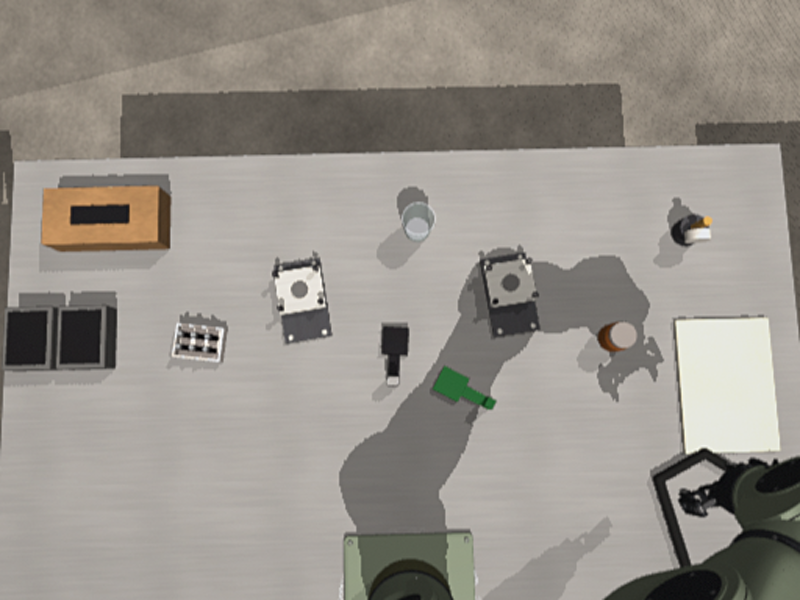

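The scene view shows presses at (290,252) and (488,364), the spacer at (427,277) with its handle at (451,240), and the green decoy at (400,215). In the top view, the presses are at (300,290) and (510,283) and the spacer is at (395,340) with its handle at (393,380). Next I'll enlarge the presses and the spacer.

```bash
python3 - <<'E'
import cv2,numpy as np
t=cv2.imread('pics/top0.png');s=cv2.imread('pics/scene0.png')
def crop(im,x,y,w,h,k): 
    return cv2.resize(im[y:y+h,x:x+w],(w*k,h*k),interpolation=cv2.INTER_CUBIC)
# each 50x~ px
k=6
a=[crop(t,168,155,66,50*1,4*1) ]
def tile(im,x,y): return crop(im,x,y,66,75,4)
row1=np.hstack([tile(t,160,155),tile(t,295,155),tile(t,220,185)])
row2=np.hstack([tile(s,280,195),tile(s,155,125),tile(s,245,135)])
cv2.imwrite('pics/c1.png',np.vstack([row1,row2]));print(row1.shape)
E
```

```text
(300, 792, 3)
```

View pics/c1.png

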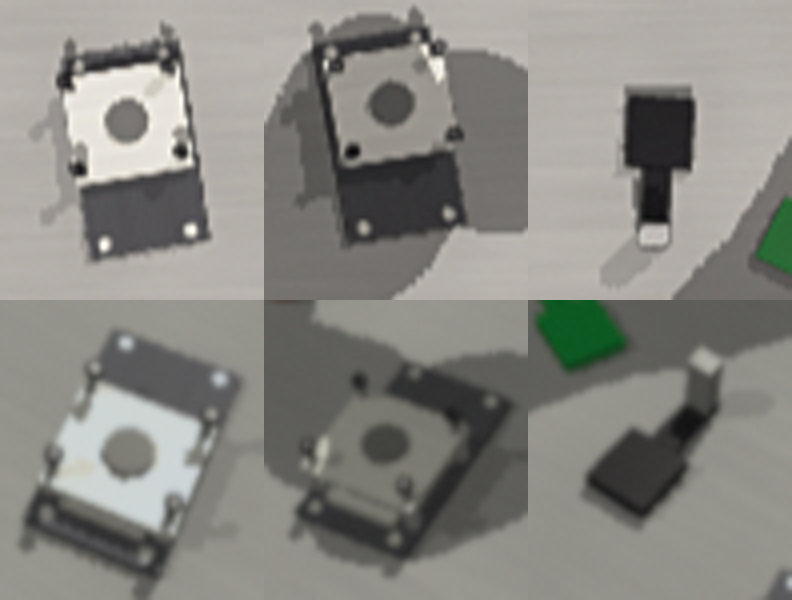

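The crops show both pads, the front bolts and base corners, and the spacer's corners and handle top. I'll fit the poses from these pixels.

```bash
cat >h.py <<'E'
import numpy as np
from scipy.optimize import least_squares
def cam(n,i=0):
    c=np.load(f'{n}{i}.npz');c=dict(c);c['f']=192/np.tan(np.radians(c['vfov']/2));return c
def proj(c,X):
    p=np.atleast_2d(X)@c['R'].T+c['t'];return p[:,:2]/p[:,2:]*c['f']+[c['cx'],c['cy']]
def pose(p,L):
    L=np.asarray(L,float);a=p[2];return np.c_[p[0]+L[:,0]*np.cos(a)-L[:,1]*np.sin(a),p[1]+L[:,0]*np.sin(a)+L[:,1]*np.cos(a),L[:,2]]
def fit(obs,p0):  # obs: (cam,local,pix)
    f=lambda p:np.concatenate([(proj(c,pose(p,[l]))[0]-q) for c,l,q in obs])
    r=least_squares(f,p0,loss='soft_l1');return r.x,f(r.x).reshape(-1,2)
def back(c,q,z):
    d=c['R'].T@np.array([(q[0]-c['cx'])/c['f'],(q[1]-c['cy'])/c['f'],1]);o=-c['R'].T@c['t'];return o+d*(z-o[2])/d[2]
def tri(c1,q1,c2,q2):
    return least_squares(lambda X:np.r_[proj(c1,X)[0]-q1,proj(c2,X)[0]-q2],[500,0,30.]).x
E
cat >m.py <<'E'
from h import *
T,S=cam('top'),cam('scene')
px=lambda o,u,v:np.array([o[0]+(u+.5)/4-.5,o[1]+(v+.5)/4-.5])
P={'L':dict(T={'pad':(127,121),'b+':(105,244),'b-':(190,230),'c+':(89,261),'c-':(210,239)},S={'pad':(129,153),'b-':(125,43),'b+':(220,79),'c-':(113,30),'c+':(242,79)},oT=(160,155),oS=(280,195)),
'R':dict(T={'pad':(127,103),'b+':(100,228),'b-':(185,214),'c+':(81,246),'c-':(203,224)},S={'pad':(121,145),'b-':(150,73),'b+':(226,102),'c-':(139,65),'c+':(248,102)},oT=(295,155),oS=(155,125))}
for k,d in P.items():
    for n in d['T']: print(k,n,tri(T,px(d['oT'],*d['T'][n]),S,px(d['oS'],*d['S'][n])).round(1))
    for h in (48,37):
        loc={'pad':(0,0,h),'c+':(-105,50,10),'c-':(-105,-50,10)}
        p,r=fit([(c,loc[n],px(d['o'+w],*d[w][n])) for w,c in(('T',T),('S',S)) for n in loc],[500,0,0]);print(k,h,p.round(3),(r**2).sum().round(2),r.round(2).tolist())
oT,oS=(220,185),(245,135)
ob=[(T,(-85,0,62),px(oT,126,235)),(T,(30,28,16),px(oT,98,95)),(T,(-30,28,16),px(oT,96,168)),(T,(-30,-28,16),px(oT,164,170)),(T,(30,-28,16),px(oT,166,97)),
(S,(-85,0,62),px(oS,177,60)),(S,(-30,-28,16),px(oS,112,130)),(S,(-30,28,16),px(oS,162,165)),(S,(30,-28,16),px(oS,60,177)),(S,(30,28,16),px(oS,112,210))]
p,r=fit(ob,[450,0,0]);print('sp',p.round(3),r.round(2).tolist(),pose(p,[(-85,0,62)]), tri(T,ob[0][2],S,ob[5][2]))
E
python3 m.py
```

```text
L pad [640.2 215.4  31.8]
L b+ [540.9 237.5  10.1]
L b- [551.2 166.    9.6]
L c+ [528.  250.7   3.8]
L c- [543.3 151.1   4. ]
L 48 [ 641.597  214.984 -477.387] 9.97 [[-0.6, -1.15], [0.08, -1.1], [-0.29, -0.4], [0.26, -2.44], [0.1, -0.39], [0.04, -0.82]]
L 37 [ 641.214  215.686 -477.381] 2.77 [[-0.33, -0.53], [0.08, -0.91], [-0.32, -0.41], [0.11, -0.54], [0.19, -0.55], [0.06, -0.8]]
R pad [ 643.  -228.9   43.1]
R b+ [ 543.9 -207.8    8.1]
R b- [ 553.8 -279.1    8.5]
R c+ [ 530.7 -193.7    3.8]
R c- [ 5.466e+02 -2.966e+02  3.000e-01]
R 48 [ 644.048 -226.94     6.432] 7.33 [[-0.11, -0.71], [0.82, -1.29], [-0.16, -0.99], [0.29, -0.47], [0.44, -0.64], [1.17, -1.09]]
R 37 [ 643.581 -229.695   12.693] 9.34 [[0.17, -0.06], [0.9, -1.38], [0.04, -0.42], [0.3, 1.24], [0.32, -0.61], [1.4, -1.53]]
sp [ 5.2904e+02  1.7481e+01 -7.0000e-02] [[-0.1, -0.22], [0.12, -0.38], [-0.26, -0.49], [-0.26, -0.22], [0.03, -0.11], [0.37, 0.11], [-1.7, -1.29], [0.43, -1.27], [-0.38, -0.58], [1.37, 0.35]] [[444.25091354  23.46710038  62.        ]] [443.82689469  22.61766259  61.42953219]
```

R is the tall press (pad about 11 mm higher), at about (643.5, -228) with yaw 0.146. The handle is at about (444, 23) with yaw -0.07. Both agree with the given sizes. Next I'll move over the handle.

```bash
cat >g.py <<'E'
import sys
from cell import manip
import numpy as np
from scipy.spatial.transform import Rotation as Ro
def go(x,y,z,yaw):
    s=manip.read_state();R=Ro.from_quat(s['eef_rot']).as_matrix()
    a=np.arctan2(R[1,0],R[0,0])
    print('t',round(s['clock'],2),'pos',np.round(s['position'],1),'yaw',a.round(3),'tilt',np.round(R[:,2],3),'F',np.round(s['ft_force'],1),'gap',round(s['finger_gap'],3))
    d=R.T@(np.array([x,y,z])-s['position']);print('delta cm',(d/10).round(2),'roll',(a-yaw).round(3),'rows',max(np.linalg.norm(d)/41.7,abs(a-yaw)/.125).round(1))
if __name__=='__main__': go(*map(float,sys.argv[1:]))
E
python3 g.py 444 23 130 -0.07
```

```text
t 0.1 pos [ 256.6 -514.3  230.9] yaw 0.463 tilt [-0.     0.001 -1.   ] F [-0.2 -0.1  0.2] gap 0.997
delta cm [ 40.75 -39.71  10.13] roll 0.533 rows 13.9
```

Request:
{"op": "arm_command", "data": {
  "rows": [
    {"delta_pos":[4,-4,0],"roll":0.1,"hand":1},
    {"delta_pos":[7,-7,0],"roll":0.2,"hand":1},
    {"delta_pos":[10,-10,0],"roll":0.3,"hand":1},
    {"delta_pos":[13,-13,0],"roll":0.4,"hand":1},
    {"delta_pos":[16,-16,0],"roll":0.5,"hand":1},
    {"delta_pos":[19,-19,0],"roll":0.533,"hand":1},
    {"delta_pos":[22,-22,0],"roll":0.533,"hand":1},
    {"delta_pos":[25,-25,0],"roll":0.533,"hand":1},
    {"delta_pos":[28,-28,2],"roll":0.533,"hand":1},
    {"delta_pos":[31,-31,4],"roll":0.533,"hand":1},
    {"delta_pos":[34,-34,6],"roll":0.533,"hand":1},
    {"delta_pos":[37,-37,8],"roll":0.533,"hand":1},
    {"delta_pos":[40.7,-39.7,10],"roll":0.533,"hand":1},
    {"delta_pos":[40.7,-39.7,10],"roll":0.533,"hand":1},
    {"delta_pos":[40.7,-39.7,10],"roll":0.533,"hand":1},
    {"delta_pos":[40.7,-39.7,10],"roll":0.533,"hand":1},
    {"delta_pos":[40.7,-39.7,10],"roll":0.533,"hand":1},
    {"delta_pos":[40.7,-39.7,10],"roll":0.533,"hand":1}
  ]
}}

```text
clock: 1.6
position: [443.5, 21.4, 131.7]
eef_rot: [0.999, -0.036, 0.0, 0.0]
ft_force: [0.3, 0.0, 0.5]
finger_gap: 0.999
finger_force: 0.0
```

```bash
cat >look.py <<'E'
import sys,cv2,numpy as np
from cell import manip
i=sys.argv[1];out=[]
a=list(map(int,sys.argv[2:]))  # top x y, scene x y
for n,x,y in(("top",a[0],a[1]),("scene",a[2],a[3])):
    c=manip.capture(n);np.savez(f'{n}{i}.npz',**c)
    im=cv2.cvtColor(c['color'],cv2.COLOR_RGB2BGR)[y:y+120,x:x+80]
    out.append(cv2.resize(im,None,fx=5,fy=5,interpolation=cv2.INTER_CUBIC))
cv2.imwrite(f'pics/l{i}.png',np.hstack(out))
E
python3 look.py 1 215 170 240 110; python3 g.py 444 23 24 -0.07
```

```text
t 1.7 pos [443.6  21.4 131.8] yaw -0.072 tilt [ 0.001 -0.    -1.   ] F [0.8 0.3 0.8] gap 0.998
delta cm [ 0.02 -0.16 10.78] roll -0.002 rows 2.6
```

View pics/l1.png

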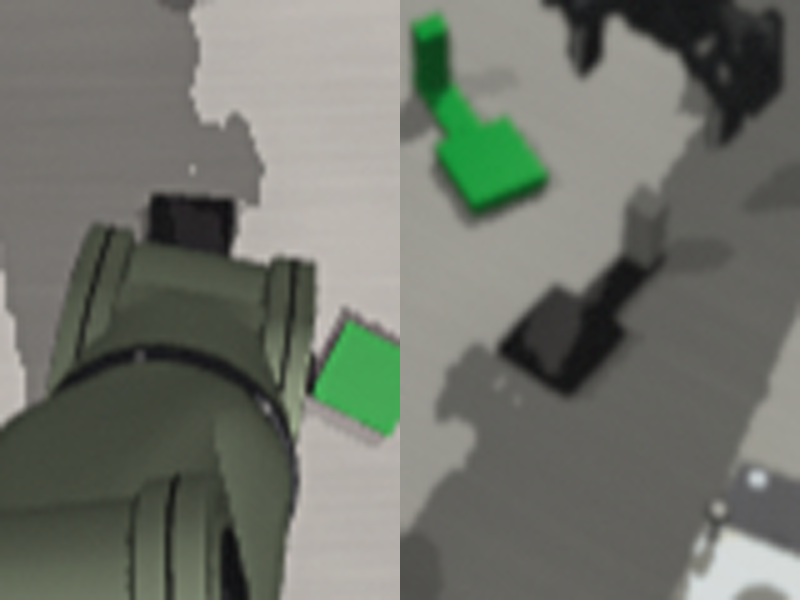

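The fingers straddle the steel handle: in the scene half the tips are at (585,70) and (725,135) with the handle at (645,190). The green decoy is clear. I'll descend and grip.

Request:
{"op": "arm_command", "data": {
  "rows": [
    {"delta_pos":[0,-0.15,3],"roll":0,"hand":1},
    {"delta_pos":[0,-0.15,6],"roll":0,"hand":1},
    {"delta_pos":[0,-0.15,9],"roll":0,"hand":1},
    {"delta_pos":[0,-0.15,10.6],"roll":0,"hand":1},
    {"delta_pos":[0,-0.15,10.6],"roll":0,"hand":1},
    {"delta_pos":[0,-0.15,10.6],"roll":0,"hand":0},
    {"delta_pos":[0,-0.15,10.6],"roll":0,"hand":-0.3},
    {"delta_pos":[0,-0.15,10.6],"roll":0,"hand":-1},
    {"delta_pos":[0,-0.15,10.6],"roll":0,"hand":-1},
    {"delta_pos":[0,-0.15,10.6],"roll":0,"hand":-1},
    {"delta_pos":[0,-0.15,10.6],"roll":0,"hand":-1},
    {"delta_pos":[0,-0.15,10.6],"roll":0,"hand":-1},
    {"delta_pos":[0,-0.15,10.6],"roll":0,"hand":-1},
    {"delta_pos":[0,-0.15,10.6],"roll":0,"hand":-1},
    {"delta_pos":[0,-0.15,10.6],"roll":0,"hand":-1}
  ],
  "grip_force": 50
}}

```text
clock: 2.95
position: [444.1, 24.0, 26.0]
eef_rot: [0.999, -0.035, 0.001, -0.0]
ft_force: [-0.2, 0.8, 14.2]
finger_gap: 0.249
finger_force: 48.3
```

```bash
python3 g.py 444 23 26 -0.07
```

```text
t 2.95 pos [444.1  24.   26. ] yaw -0.07 tilt [ 0.001  0.    -1.   ] F [-0.2  0.8 14.2] gap 0.249
delta cm [-0.01  0.1   0.  ] roll -0.0 rows 0.0
```

Request:
{"op": "arm_command", "data": {
  "rows": [
    {"delta_pos":[0,0,-2],"roll":0,"hand":-1},
    {"delta_pos":[0,0,-5],"roll":0,"hand":-1},
    {"delta_pos":[0,0,-8],"roll":0,"hand":-1},
    {"delta_pos":[0,0,-11],"roll":0,"hand":-1},
    {"delta_pos":[0,0,-11],"roll":0,"hand":-1},
    {"delta_pos":[0,0,-11],"roll":0,"hand":-1}
  ]
}}

```text
clock: 3.45
position: [444.3, 24.3, 136.5]
eef_rot: [0.999, -0.035, 0.001, -0.0]
ft_force: [0.3, 0.8, -2.1]
finger_gap: 0.252
finger_force: 49.8
```

```bash
python3 g.py 465 -254 136 0.146
```

```text
t 3.45 pos [444.3  24.3 136.5] yaw -0.07 tilt [ 0.003  0.    -1.   ] F [ 0.3  0.8 -2.1] gap 0.252
delta cm [ 4.01 27.61  0.04] roll -0.216 rows 6.7
```

Lifted: the 2.1 N load matches the spacer's weight. Now I'll carry it to the front of the tall press.

Request:
{"op": "arm_command", "data": {
  "rows": [
    {"delta_pos":[0.5,3,0],"roll":-0.03,"hand":-1},
    {"delta_pos":[1,6,0],"roll":-0.06,"hand":-1},
    {"delta_pos":[1.5,9,0],"roll":-0.1,"hand":-1},
    {"delta_pos":[2,12,0],"roll":-0.13,"hand":-1},
    {"delta_pos":[2.5,15,0],"roll":-0.16,"hand":-1},
    {"delta_pos":[3,18,0],"roll":-0.2,"hand":-1},
    {"delta_pos":[3.5,21,0],"roll":-0.216,"hand":-1},
    {"delta_pos":[4,24,0],"roll":-0.216,"hand":-1},
    {"delta_pos":[4,26,0],"roll":-0.216,"hand":-1},
    {"delta_pos":[4,27.6,0],"roll":-0.216,"hand":-1},
    {"delta_pos":[4,27.6,0],"roll":-0.216,"hand":-1},
    {"delta_pos":[4,27.6,0],"roll":-0.216,"hand":-1},
    {"delta_pos":[4,27.6,0],"roll":-0.216,"hand":-1},
    {"delta_pos":[4,27.6,0],"roll":-0.216,"hand":-1}
  ]
}}

```text
clock: 4.62
position: [464.3, -253.1, 134.8]
eef_rot: [0.997, 0.073, -0.0, -0.001]
ft_force: [0.3, 0.3, -1.2]
finger_gap: 0.251
finger_force: 49.9
```

```bash
python3 look.py 2 285 130 150 90; python3 g.py 478 -252.5 40 0.146
```

```text
t 4.72 pos [ 464.4 -253.4  135.1] yaw 0.147 tilt [-0.     0.001 -1.   ] F [-0.1 -1.1 -1.5] gap 0.248
delta cm [1.36 0.11 9.51] roll 0.001 rows 2.3
```

View pics/l2.png

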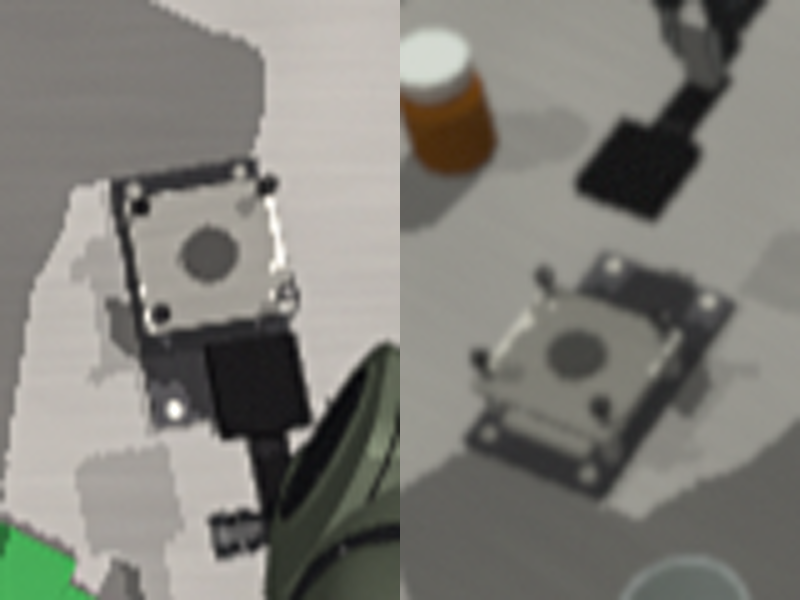

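The picture shows the carried block at top-half (258,387) over the press front. The pad is at (209,254), and the bolts are at (133,190), (240,172) and (174,409). I'll check alignment using both views.

```bash
cat >m2.py <<'E'
from h import *
T,S=cam('top',2),cam('scene',2)
t=lambda u,v:np.array([285+(u+.5)/5-.5,130+(v+.5)/5-.5])
s=lambda u,v:np.array([150+(u-400+.5)/5-.5,90+(v+.5)/5-.5])
for n,a,b in(('pad',t(209,254),s(577,355)),('f+',t(174,409),s(709,302)),('r+',t(133,190),s(588,472)),('r-',t(240,172),s(488,432))):print(n,tri(T,a,S,b).round(1))
print('pad48',back(T,t(209,254),48),back(S,s(577,355),48))
for n,a in(('f+',t(174,409)),('r+',t(133,190)),('r-',t(240,172))): print(n,'top z10',back(T,a,10))
for n,a in(('f+',s(709,302)),('f-',s(614,267)),('r+',s(588,472)),('r-',s(488,432))): print(n,'sc z10',back(S,a,10))
loc=[(30,28),(30,-28),(-30,-28),(-30,28)]
tp=[(207,347),(298,335),(308,427),(222,438)]; sp=[(655,220),(577,185),(627,118),(703,155)]
X=np.array([tri(T,t(*a),S,s(*b)) for a,b in zip(tp,sp)]);print(X.round(1),X.mean(0))
h=X[:,2].mean();h=125
p,r=fit([(T,(*l,h),t(*a)) for l,a in zip(loc,tp)],[540,-240,.1]);print('blk top',p)
p,r=fit([(S,(*l,h),s(*a)) for l,a in zip(loc,sp)],[540,-240,.1]);print('blk sc',p)
E
python3 m2.py
```

```text
pad [ 642.7 -228.6   44.3]
f+ [ 544.3 -206.5   10.1]
r+ [ 692.5 -185.4   12.2]
r- [ 702.9 -257.7   11.2]
pad48 [ 641.60773716 -227.27567519   48.        ] [ 644.91459907 -226.87590701   48.        ]
f+ top z10 [ 543.91177511 -205.89363348   10.        ]
r+ top z10 [ 692.26464546 -184.81846705   10.        ]
r- top z10 [ 702.79477853 -257.43241468   10.        ]
f+ sc z10 [ 544.59541708 -207.25999908   10.        ]
f- sc z10 [ 555.16508881 -278.00207906   10.        ]
r+ sc z10 [ 691.91478875 -187.5390369    10.        ]
r- sc z10 [ 702.61747211 -258.92423302   10.        ]
[[ 573.4 -211.8  112.9]
 [ 578.9 -267.6  115.6]
 [ 522.3 -270.7  122.5]
 [ 516.8 -218.3  115.1]] [ 547.84872507 -242.08072908  116.50495084]
blk top [ 5.47012919e+02 -2.40448257e+02  9.39644841e-02]
blk sc [ 5.53520484e+02 -2.36115405e+02  1.09533246e-01]
```

```bash
python3 - <<'E'
from h import *
import cv2
for i,(x0,y0,x1,y1) in ((0,(238,200,262,230)),(2,(322,194,352,222))):
    c=cam('top',i);g=cv2.cvtColor(c['color'],cv2.COLOR_RGB2GRAY)[y0:y1,x0:x1]
    g=cv2.resize(g,None,fx=8,fy=8,interpolation=cv2.INTER_CUBIC)
    for th in(30,36,42):
        m=(g<th).astype(np.uint8);m=cv2.morphologyEx(m,cv2.MORPH_OPEN,np.ones((90,90)))
        n,l,st,_=cv2.connectedComponentsWithStats(m)
        if n<2: print(i,th,'none');continue
        k=1+np.argmax(st[1:,4]);pts=np.argwhere(l==k)[:,::-1].astype(np.float32);r=cv2.minAreaRect(pts)
        # use moments-free: side edge lines
        m=l==k;rows=np.where(m.any(1))[0];rows=rows[len(rows)//5:-len(rows)//5]
        L=[np.argmax(m[q]) for q in rows];Rr=[m.shape[1]-np.argmax(m[q][::-1]) for q in rows]
        cols=np.where(m.any(0))[0];cols=cols[len(cols)//5:-len(cols)//5]
        U=[np.argmax(m[:,q]) for q in cols]
        print(i,th,r[1],r[2],'edges L/R slope',np.polyfit(rows,L,1)[0].round(3),np.polyfit(rows,Rr,1)[0].round(3),'front',np.polyfit(cols,U,1)[0].round(3),'cent',pts.mean(0)/8+[x0,y0])
E
```

```text
0 30 none
0 36 none
0 42 (118.99998474121094, 127.99998474121094) 0.0 edges L/R slope -0.0 -0.0 front -0.0 cent [252.96281052 218.47692299]
2 30 (142.99996948242188, 130.99996948242188) 90.0 edges L/R slope 0.01 0.005 front -0.013 cent [336.30977821 207.48739815]
2 36 (134.99996948242188, 150.99996948242188) -0.0 edges L/R slope 0.027 0.014 front -0.026 cent [336.23160458 207.14490032]
2 42 (156.0, 139.0) 90.0 edges L/R slope 0.048 0.022 front -0.022 cent [336.13195038 206.94380283]
```

The spacer and gripper agree within about 4 mm and 0.05 rad. The refined press pose is (643.2, -228.8, 0.141). I'll use tool yaw 0.165 to split the yaw doubt.

```bash
python3 g.py 474.9 -252.7 39 0.165
```

```text
t 4.72 pos [ 464.4 -253.4  135.1] yaw 0.147 tilt [-0.     0.001 -1.   ] F [-0.1 -1.1 -1.5] gap 0.248
delta cm [1.05 0.09 9.61] roll -0.018 rows 2.3
```

Request:
{"op": "arm_command", "data": {
  "rows": [
    {"delta_pos":[0.4,0.1,2],"roll":-0.018,"hand":-1},
    {"delta_pos":[1,0.1,4],"roll":-0.018,"hand":-1},
    {"delta_pos":[1,0.1,6],"roll":-0.018,"hand":-1},
    {"delta_pos":[1,0.1,8],"roll":-0.018,"hand":-1},
    {"delta_pos":[1,0.1,9],"roll":-0.018,"hand":-1},
    {"delta_pos":[1,0.1,9.6],"roll":-0.018,"hand":-1},
    {"delta_pos":[1,0.1,9.6],"roll":-0.018,"hand":-1},
    {"delta_pos":[1,0.1,9.6],"roll":-0.018,"hand":-1}
  ]
}}

```text
clock: 5.38
position: [474.6, -253.8, 39.9]
eef_rot: [0.997, 0.082, 0.0, 0.0]
ft_force: [0.2, -0.2, -1.8]
finger_gap: 0.248
finger_force: 49.9
```

```bash
python3 look.py 3 285 130 150 90; python3 g.py 564 -240 38.5 0.165
```

```text
t 5.48 pos [ 474.7 -253.9   40.2] yaw 0.164 tilt [ 0.001 -0.    -1.   ] F [ 0.2 -1.3 -1.4] gap 0.252
delta cm [9.03 0.09 0.18] roll -0.001 rows 2.2
```

View pics/l3.png

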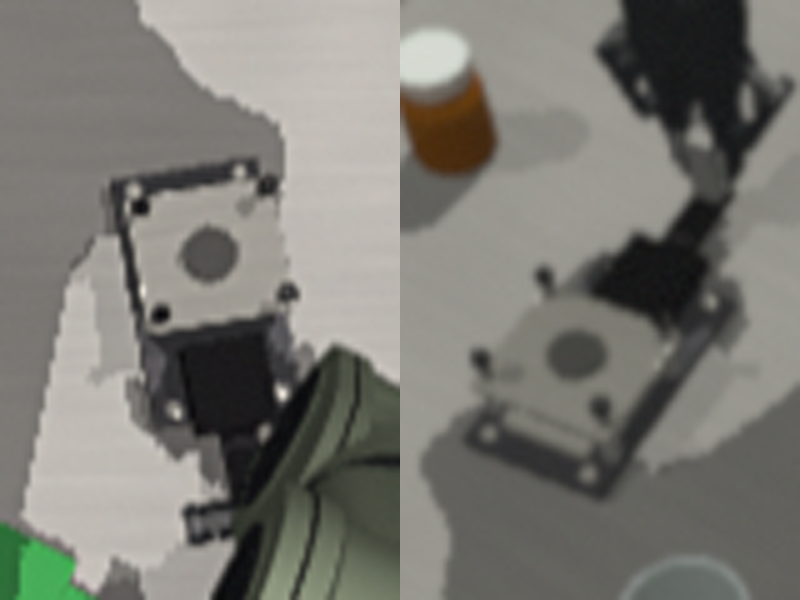

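The block sits centred between the front bolts, at (229,388) against a bolt midpoint of (228,400), and straight to about 0.04 rad. I'll lower it 2 mm and slide in.

Request:
{"op": "arm_command", "data": {
  "rows": [
    {"delta_pos":[0,0.1,0.2],"roll":-0.02,"hand":-1},
    {"delta_pos":[0,0.1,0.2],"roll":-0.02,"hand":-1},
    {"delta_pos":[1,0.1,0.2],"roll":-0.02,"hand":-1},
    {"delta_pos":[2,0.1,0.2],"roll":-0.02,"hand":-1},
    {"delta_pos":[3,0.1,0.2],"roll":-0.02,"hand":-1},
    {"delta_pos":[4,0.1,0.2],"roll":-0.02,"hand":-1},
    {"delta_pos":[5,0.1,0.2],"roll":-0.02,"hand":-1},
    {"delta_pos":[6,0.1,0.2],"roll":-0.02,"hand":-1},
    {"delta_pos":[6,0.1,0.2],"roll":-0.02,"hand":-1},
    {"delta_pos":[6,0.1,0.2],"roll":-0.02,"hand":-1}
  ]
}}

```text
clock: 6.32
position: [533.5, -244.9, 37.3]
eef_rot: [0.996, 0.092, -0.0, -0.0]
ft_force: [-0.6, -0.7, -2.7]
finger_gap: 0.249
finger_force: 49.9
```

```bash
python3 g.py 564 -240 37.5 0.185
```

```text
t 6.32 pos [ 533.5 -244.9   37.3] yaw 0.184 tilt [-0.  0. -1.] F [-0.6 -0.7 -2.7] gap 0.249
delta cm [ 3.08  0.08 -0.02] roll -0.001 rows 0.7
```

Going in without contact. I'll continue slowly until it meets the stop.

Request:
{"op": "arm_command", "data": {
  "rows": [
    {"delta_pos":[0.8,0.05,0],"roll":0,"hand":-1},
    {"delta_pos":[1.6,0.08,0],"roll":0,"hand":-1},
    {"delta_pos":[2.2,0.08,0],"roll":0,"hand":-1},
    {"delta_pos":[2.6,0.08,0],"roll":0,"hand":-1},
    {"delta_pos":[2.8,0.08,0],"roll":0,"hand":-1},
    {"delta_pos":[2.8,0.08,0],"roll":0,"hand":-1},
    {"delta_pos":[2.8,0.08,0],"roll":0,"hand":-1}
  ]
}}

```text
clock: 6.9
position: [561.0, -240.7, 37.2]
eef_rot: [0.996, 0.092, -0.0, -0.0]
ft_force: [0.2, -0.7, -1.3]
finger_gap: 0.251
finger_force: 49.9
```

```bash
python3 g.py 564 -240 37 0.185
```

```text
t 6.9 pos [ 561.  -240.7   37.2] yaw 0.184 tilt [-0.  0. -1.] F [ 0.2 -0.7 -1.3] gap 0.251
delta cm [ 0.31 -0.01  0.02] roll -0.001 rows 0.1
```

Request:
{"op": "arm_command", "data": {
  "rows": [
    {"delta_pos":[0.1,0,0.05],"roll":0,"hand":-1},
    {"delta_pos":[0.2,0,0.05],"roll":0,"hand":-1},
    {"delta_pos":[0.3,0,0.05],"roll":0,"hand":-1},
    {"delta_pos":[0.4,0,0.05],"roll":0,"hand":-1},
    {"delta_pos":[0.4,0,0.05],"roll":0,"hand":-1}
  ]
}}

```text
clock: 7.32
position: [563.5, -240.1, 36.6]
eef_rot: [0.996, 0.091, -0.002, -0.0]
ft_force: [-9.8, -0.8, 3.0]
finger_gap: 0.253
finger_force: 50.6
```

Contact with the stop is at TCP x of about 563.5 mm, as predicted. I'll set it down and release.

Request:
{"op": "arm_command", "data": {
  "rows": [
    {"delta_pos":[0,0,0.05],"roll":0,"hand":-1},
    {"delta_pos":[0,0,0.05],"roll":0,"hand":-1},
    {"delta_pos":[0,0,0.05],"roll":0,"hand":-0.4},
    {"delta_pos":[0,0,0],"roll":0,"hand":0.2},
    {"delta_pos":[0,0,0],"roll":0,"hand":0.2},
    {"delta_pos":[0,0,0],"roll":0,"hand":0.2},
    {"delta_pos":[0,0,0],"roll":0,"hand":0.2},
    {"delta_pos":[0,0,0],"roll":0,"hand":0.2},
    {"delta_pos":[0,0,-3],"roll":0,"hand":0.2},
    {"delta_pos":[0,0,-6],"roll":0,"hand":0.2},
    {"delta_pos":[0,0,-9],"roll":0,"hand":0.2},
    {"delta_pos":[-2,0,-12],"roll":0,"hand":0.2},
    {"delta_pos":[-6,0,-14],"roll":0,"hand":0.2},
    {"delta_pos":[-10,0,-16],"roll":0,"hand":0.2},
    {"delta_pos":[-13,0,-18],"roll":0,"hand":0.2},
    {"delta_pos":[-14,0,-18],"roll":0,"hand":0.2},
    {"delta_pos":[-14,0,-18],"roll":0,"hand":0.2}
  ]
}}

```text
clock: 8.73
position: [425.6, -266.7, 218.4]
eef_rot: [0.996, 0.09, 0.001, 0.001]
ft_force: [0.6, 0.0, 0.4]
finger_gap: 0.598
finger_force: 0.0
```

```bash
python3 look.py 4 285 130 150 90; python3 g.py 643 -228.5 100 0.141
```

```text
t 8.83 pos [ 428.1 -265.4  216.9] yaw 0.184 tilt [ 0.001  0.    -1.   ] F [ 0.7 -0.   0.3] gap 0.597
delta cm [21.8   0.29 11.71] roll 0.043 rows 5.9
```

View pics/l4.png

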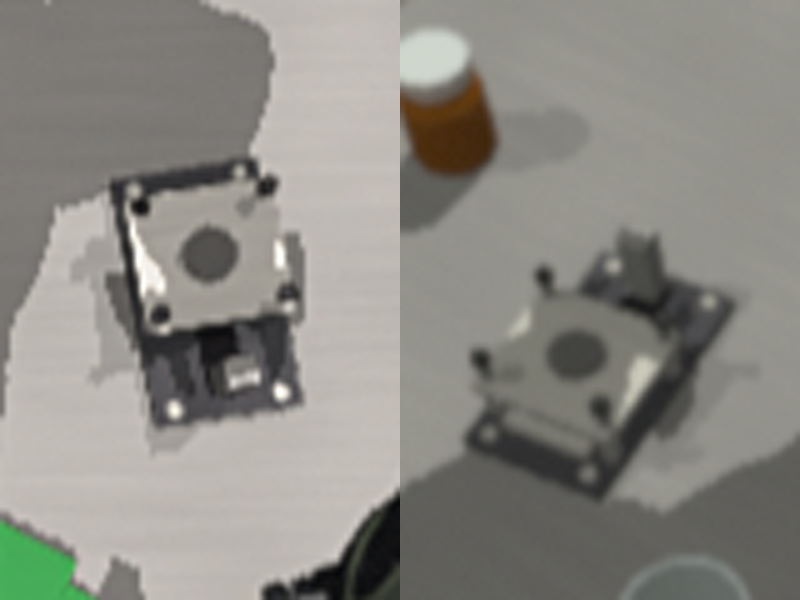

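The handle stands upright, with its top at (242,373) in the top half and (636,238) in the scene half. The tail is straight and the plate is up. I'll check the handle position numerically.

```bash
python3 - <<'E'
from h import *
T,S=cam('top',4),cam('scene',4)
t=lambda u,v:np.array([285+(u+.5)/5-.5,130+(v+.5)/5-.5])
s=lambda u,v:np.array([150+(u-400+.5)/5-.5,90+(v+.5)/5-.5])
a=.141;R=np.array([[np.cos(a),np.sin(a)],[-np.sin(a),np.cos(a)]])
for X in(tri(T,t(242,373),S,s(638,238)),back(T,t(242,373),72),back(S,s(638,238),72)):print(X.round(1),R@(X[:2]-[643.2,-228.8]))
# tail at plate's front edge (top view, z 20): left/right edges seen at row 345
for u in(201,240):print(R@(back(T,t(u,345),20)[:2]-[643.2,-228.8]))
E
python3 g.py 643 -228.5 90 0.141
```

```text
[ 561.5 -241.9   66.8] [-82.72027742  -1.44677831]
[ 560.8 -240.5   72. ] [-8.32705500e+01 -3.55421634e-02]
[ 564.9 -238.7   72. ] [-78.96185046   1.16749863]
[-56.84386673  12.82693654]
[-61.11176904 -12.66011267]
t 8.83 pos [ 428.1 -265.4  216.9] yaw 0.184 tilt [ 0.001  0.    -1.   ] F [ 0.7 -0.   0.3] gap 0.597
delta cm [21.8   0.29 12.71] roll 0.043 rows 6.1
```

The handle is at press x of about -81 and y of about 0, with the tail centred, so the spacer is home. Next I'll shut the fingers and move above the pad.

Request:
{"op": "arm_command", "data": {
  "rows": [
    {"delta_pos":[3,0,0],"roll":0.02,"hand":-1},
    {"delta_pos":[6,0,0],"roll":0.043,"hand":-1},
    {"delta_pos":[9,0.1,0],"roll":0.043,"hand":-1},
    {"delta_pos":[12,0.1,1],"roll":0.043,"hand":-1},
    {"delta_pos":[15,0.2,3],"roll":0.043,"hand":-1},
    {"delta_pos":[18,0.2,5],"roll":0.043,"hand":-1},
    {"delta_pos":[20,0.3,7],"roll":0.043,"hand":-1},
    {"delta_pos":[21.8,0.3,9],"roll":0.043,"hand":-1},
    {"delta_pos":[21.8,0.3,11],"roll":0.043,"hand":-1},
    {"delta_pos":[21.8,0.3,12.7],"roll":0.043,"hand":-1},
    {"delta_pos":[21.8,0.3,12.7],"roll":0.043,"hand":-1},
    {"delta_pos":[21.8,0.3,12.7],"roll":0.043,"hand":-1},
    {"delta_pos":[21.8,0.3,12.7],"roll":0.043,"hand":-1}
  ]
}}

```text
clock: 9.92
position: [643.1, -228.3, 90.6]
eef_rot: [0.998, 0.071, 0.0, 0.0]
ft_force: [-0.2, -0.2, 0.0]
finger_gap: 0.004
finger_force: 0.0
```

```bash
python3 g.py 643 -228.5 50 0.141
```

```text
t 9.92 pos [ 643.1 -228.3   90.6] yaw 0.141 tilt [ 0.001 -0.    -1.   ] F [-0.2 -0.2  0. ] gap 0.004
delta cm [-0.02  0.01  4.06] roll 0.0 rows 1.0
```

Request:
{"op": "arm_command", "data": {
  "rows": [
    {"delta_pos":[0,0,1.5],"roll":0,"hand":-1},
    {"delta_pos":[0,0,3],"roll":0,"hand":-1},
    {"delta_pos":[0,0,3.8],"roll":0,"hand":-1},
    {"delta_pos":[0,0,4.2],"roll":0,"hand":-1},
    {"delta_pos":[0,0,4.4],"roll":0,"hand":-1},
    {"delta_pos":[0,0,4.6],"roll":0,"hand":-1},
    {"delta_pos":[0,0,4.6],"roll":0,"hand":-1},
    {"delta_pos":[0,0,4.6],"roll":0,"hand":-1}
  ]
}}

```text
clock: 10.58
position: [642.8, -228.6, 44.5]
eef_rot: [0.998, 0.07, 0.0, 0.0]
ft_force: [-3.0, 1.8, 3.1]
finger_gap: 0.001
finger_force: 2.0
```

The force matches the spring at about 3 mm of travel. I'll keep going, slowly.

Request:
{"op": "arm_command", "data": {
  "rows": [
    {"delta_pos":[0,0,0.1],"roll":0,"hand":-1},
    {"delta_pos":[0,0,0.2],"roll":0,"hand":-1},
    {"delta_pos":[0,0,0.3],"roll":0,"hand":-1},
    {"delta_pos":[0,0,0.3],"roll":0,"hand":-1},
    {"delta_pos":[0,0,0.3],"roll":0,"hand":-1}
  ]
}}

```text
clock: 11.0
position: [642.9, -228.6, 42.1]
eef_rot: [0.998, 0.07, 0.0, 0.0]
ft_force: [-7.5, 3.9, 21.3]
finger_gap: 0.004
finger_force: 10.5
```

The plate is flush: TCP z 42.1 against the expected 42. I'll ease slightly and let it settle.

Request:
{"op": "arm_command", "data": {
  "rows": [
    {"delta_pos":[0,0,-0.02],"roll":0,"hand":-1},
    {"delta_pos":[0,0,-0.02],"roll":0,"hand":-1},
    {"delta_pos":[0,0,-0.02],"roll":0,"hand":-1},
    {"delta_pos":[0,0,-0.02],"roll":0,"hand":-1},
    {"delta_pos":[0,0,-0.02],"roll":0,"hand":-1},
    {"delta_pos":[0,0,-0.02],"roll":0,"hand":-1},
    {"delta_pos":[0,0,-0.02],"roll":0,"hand":-1},
    {"delta_pos":[0,0,-0.02],"roll":0,"hand":-1}
  ]
}}

```text
clock: 11.67
position: [642.9, -228.6, 42.1]
eef_rot: [0.998, 0.07, 0.0, 0.0]
ft_force: [-6.3, 4.5, 17.8]
finger_gap: 0.003
finger_force: 9.1
```

```bash
python3 look.py 5 285 130 150 90; python3 g.py 643 -228.5 42 0.141
```

```text
t 11.77 pos [ 642.9 -228.6   42.1] yaw 0.141 tilt [ 0.001 -0.    -1.   ] F [-5.5  3.7 17.9] gap -0.003
delta cm [ 0.01 -0.01  0.01] roll -0.0 rows 0.0
```

View pics/l5.png

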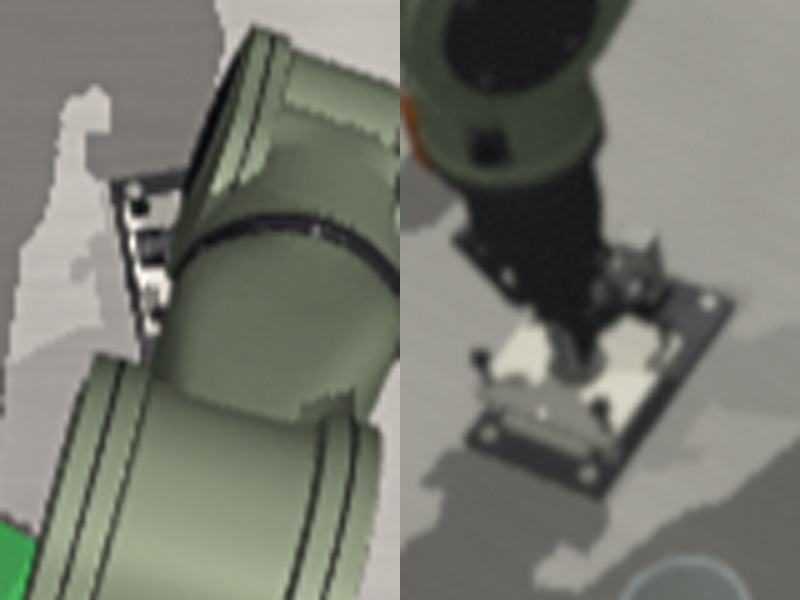

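The fingers press the pad centre at scene-half (575,370) and the handle still stands at (640,265). The steady push is about 18 N with the plate 6 mm down, so I'll hand it in.

```bash
python3 -c "
from cell import manip
print(manip.close_job())"
```

```text
the job is handed in; nothing more can be done
None
```

I handed the job in at about 12 s: the spacer is home and released in the taller press, and the shut fingers hold its plate flush at about 18 N; no verdict came back.

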